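# Open the drying bay and push the nest box home

## Robot

A 6-joint arm with a two-finger parallel gripper is mounted at the origin on the work surface. World frame = base frame: x ahead of the robot, y to its left, z up, the work surface at z = 0. Lengths are in m, angles in degrees, forces in N, time in s.
With the tool pointing down it reaches from about 0.4 to 0.925 m from the base axis. Payload 12.5 kg.
Tool frame: the origin (TCP) lies at the very end of the fingers, on their centre line; the grasp point (between the pads) lies 19 mm behind it; y points along the fingers, x is the direction in which the jaws open and shut, and the axes are right-handed (so a half turn about y gives the same grasp; the last joint's range is limited). The gripper opens to 95 mm and grips with 3 to 60 N. Pads are 20 mm wide; open, the fingers measure 119 mm over their backs; the gripper's body (75 mm by 180 mm) begins 59 mm behind the grasp point.
Start: joints at [-76.582, 28.126, 89.318, -0, 62.55, -6.05], TCP at [0.208, -0.589, 0.215] pointing down, gripper open.
Joint ranges: [-177.58, 177.58], [-47.91, 125.51], [2.72, 160], [-65.01, 245.01], [3.68, 167.84], [-153.87, 153.87]. Speed limits (degrees/s): [127.2, 127.2, 159.86, 180, 180, 180].

## Interface

Orientations are given as [roll, pitch, yaw] about the fixed x, y, z axes, in that order (R = Rz(yaw) Ry(pitch) Rx(roll)).
In Python, from rig import status, cams, finish_job gives the robot as it stands. The module is installed in compiled form; this text tells all that it offers.
- The arm moves only by the tool carry_out, never from a script. Its argument "motion" is a list that holds one entry, the list of rows, each a list of 7 numbers: the shift along the tool's x, y, z in cm, then the turn, a rotation vector about the tool's x, y, z in degrees, then the finger opening in cm, from 0 to 9.51. In form: [[[dx, dy, dz, rx, ry, rz, claw], ...]]. A call has 1 to 10 rows; each row is the pose to reach, as a shift and turn from the pose commanded when the call began, along the tool's axes at that moment; what a row does not reach only later rows make up. A row lasts 1/10 s, in which the tool goes at most 50 mm and 8.59 degrees, less where a joint would pass 70% of its speed; a pose out of reach is approached as far as the arm can. A call with a gripper value outside its range is refused whole. The fingers move at their own pace and stop on an object; "squeeze" is the grip in N (left out, the last holds). Time passes only in rows, so rows that repeat a pose let the fingers close. It gives the time, the measured TCP pose, the force and the opening at its end, in the units of the state.
- status.get_state(): the state, without advancing time (a new reading comes with each control period).
- cams.snapshot(name): name is "scene" or "top"; returns a dict with "img" (420x560x3 uint8, red, green, blue), "z_map" (420x560 float32, m along the optical axis (not along the pixel's ray), 0 where there is no reading), "camera_matrix" (3x3 intrinsics, pixels), "rvec" (rotation vector, rad) and "tvec" (3), from world to camera coordinates, as OpenCV has them. Camera axes: x right, y down, z forward; pixel columns grow to the right and rows downward; lengths in m; the calibration is good to about 2 mm. A picture is of the moment at which its call begins.
- finish_job(): hands the job in, once; it reports no verdict.
The state is a dict: "clock": time; "joints": joint angles; "joint_vel": joint speeds; "joint_efforts": joint torques, N m; "tool_pos": TCP position; "tcp_rot": TCP orientation; "force": force on the tool from outside, world axes, zero at the start; "torque": the same for the moment, N m; "grip_width": finger opening in m.
Only numpy, scipy, OpenCV 4.12 (cv2) and the standard library are available. Lean on these libraries where they do the work, as an engineer would, in place of code of your own. Each camera call takes 0.05 s, during which the arm holds its last target. There are 200 camera calls.

## Task

Push the counterweighted wooden arm of the drying bay up past its balance point so that it stays raised by itself, and let go of it. Then push the wooden nest box along its lane, sliding on the board and never lifted or tipped over, until it is fully home against the back stop. Leave the tin, the jar and the loose batten where they are.

Things in the scene. Friction and masses are not known exactly. Their poses are not given: they have to be found in the camera images.
- bay: Fixed plywood board of the drying bay, 300 x 270 x 12 mm, on the bench. Origin at bench level on the lane's centre line, right below the lowered arm; x runs along the lane to the back stop, y left, z up. The board spans x -175 to 125, y -100 to 170 mm. Rails 15 mm wide, 18 mm high, x -165 to 115 mm, bound a lane 76 mm wide about y = 0, open at its robot end.
- gate (a joint): Arm angle, rad: 0 = lowered, level across the lane (hard stop, the start), growing as its free end rises; 1.9 = raised, leaning back past upright (hard stop). Below its balance point (about 0.8) it falls shut; beyond, it swings to 1.9 by itself and stays. Hinge damping 0.12 N m s/rad; about 1 N upward at the free end lifts it slowly.
- gate_hinge (a point): On the arm's hinge axis (along bay x), at bay x 0, y 120 mm, z 88 mm, between two post cheeks 12 x 40 mm centred at bay x -28 and 28 mm, tops at z 117 mm. A steel counterweight (52 mm diameter, 34 mm long) turns with the arm; when lowered its centre is 31 mm to +y of the hinge and 38 mm above.
- gate_end (a point): Centre of the arm's free end face, moving with it. The arm is a straight wooden bar 26 mm wide, 22 mm thick, running from the hinge 308 mm to here, towards bay -y when lowered, underside then at z 77 mm; last 14 mm a steel cap. A rest block (30 x 14 mm, bay x 0, y -69 mm, top z 75 mm) stands under it; from bay y -76 mm to the end it is clear beneath.
- nest_box: Loose wooden nest box, 64 x 64 mm in plan (roof 66 mm wide), 94 mm high, 0.2 to 0.4 kg, closed all round, standing in the lane on the robot's side of the arm; too tall to pass below the lowered arm. Its round black hole faces the lane's open end. Origin at the centre of its underside, 12 mm above the bench; x along the lane.
- back_stop (a point): Foot of the back stop's face, on the lane's centre line, 12 mm above the bench, 95 mm beyond the arm; axes as the bay's. The stop is a dark wooden block 106 mm wide, 50 mm high, 20 mm thick. When the box is home its far face touches it and its origin is 32 mm short of this point.
- tin: Bystander: closed metal tin with a green band, 84 mm in diameter, 85 mm high, standing on the bench to the right of the bay. Origin at the centre of its underside.
- jar: Bystander: amber glass jar with a yellow lid, 68 mm in diameter, 95 mm high, standing on the bench to the left of the bay. Origin at the centre of its underside.
- batten: Bystander: loose wooden batten 35 x 160 x 20 mm, long side along its y, lying on the bench to the right of the bay, roughly along the lane. Origin at the centre of its underside.
Things that resemble listed ones, but are neither listed nor needed, are in the scene too. Leave any red look-alike of the nest_box alone.

How it is judged (in metres and radians):
On the way, in this order (a step that is already met when the one before it is completed fails the run):
1. the arm stands raised beyond its balance point by itself, untouched (value of joint gate above 1.6 rad and contact force between each of the fingers, the arm and gate below 0.1 N), for 0.3 s.
2. the nest box is home against the back stop (x of nest_box in the frame of back_stop above -0.038 m), for 0.2 s.
At the end, for the whole second after the job is handed in: The arm stays raised by itself (joint beyond 1.6 rad), and the nest box stands upright and at rest in the lane, its far face within 6 mm of the back stop (value of joint gate above 1.6 rad and x of nest_box in the frame of back_stop between -0.038 and -0.025 m and y of nest_box in the frame of back_stop between -0.012 and 0.012 m and angle between nest_box's own z axis and vertical below 0.1 rad and linear speed of nest_box below 0.02 m/s); the robot touches nothing.
It fails at once if the nest box is lifted off the board (height (world z) of nest_box above 0.024 m).
It fails at once if the nest box is tipped over (angle between nest_box's own z axis and vertical above 0.4 rad).
It fails at once if the tin is disturbed (distance of tin from where it was at the start of the episode above 0.03 m or angle between tin's own z axis and vertical above 0.5 rad).
It fails at once if the jar is disturbed (distance of jar from where it was at the start of the episode above 0.03 m or angle between jar's own z axis and vertical above 0.5 rad).
It fails at once if the batten is disturbed (distance of batten from where it was at the start of the episode above 0.03 m).
It also fails if it takes over 53 s, if anything falls off the work surface, if the arm or the gripper's body presses on something with over 40 N, if the wrist force passes 120 N, or if a joint passes its speed limit or range.

## Working session

There is one attempt and no reset: what is moved stays moved. The work goes in short steps, Python scripts to look and compute and a tool call to move; the robot and the scene stay as the last step left them, time stands still between calls to the robot, and variables do not carry over. Pictures are saved under pics/ and viewed, about 8 in all and at most 12, crops included, and the job is handed in when it is done.

Besides the shell and the picture viewer there is one more tool, called after "Request:" as name([rows], argument=value, ...), one row to a line, values as JSON. carry_out: Moves the arm, as the interface text tells. Its arguments: {"type":"object","properties":{"motion":{"type":"array","items":{"type":"array","items":{"type":"array","items":{"type":"number"}}}},"squeeze":{"type":"number"}},"required":["motion"]}

```bash
mkdir -p pics
cat > h.py <<'E'
import numpy as np,cv2
from rig import status,cams
def snap(n,f=None):
    s=cams.snapshot(n)
    if f: cv2.imwrite('pics/'+f,s['img'][:,:,::-1])
    R=cv2.Rodrigues(np.array(s['rvec'],float))[0];K=s['camera_matrix'];t=np.array(s['tvec'],float).ravel()
    z=s['z_map'];v,u=np.mgrid[:z.shape[0],:z.shape[1]]
    P=np.stack([(u-K[0,2])/K[0,0]*z,(v-K[1,2])/K[1,1]*z,z],-1)
    W=(P-t)@R; W[z==0]=np.nan
    return s['img'],W
E
python3 - <<'E'
from h import *
st=status.get_state()
for k in st: print(k,np.round(st[k],3))
for n in('scene','top'):
    i,W=snap(n,n+'1.png'); np.save(n+'1.npy',W)
E
```

```text
clock 0.0
joints [-76.582  28.165  89.349   0.     62.549  -6.05 ]
joint_vel [ 0.093  0.12  -0.068  0.047  0.051 -0.047]
joint_efforts [-0.0000e+00 -6.1264e+01 -2.5818e+01  6.9000e-02  4.8000e-02 -0.0000e+00]
tool_pos [ 0.208 -0.589  0.214]
tcp_rot [-8.9993e+01  6.2000e-02 -7.0531e+01]
force [-0.851  0.283 -0.421]
torque [ 0.003 -0.015 -0.029]
grip_width 0.095
```

View pics/scene1.png

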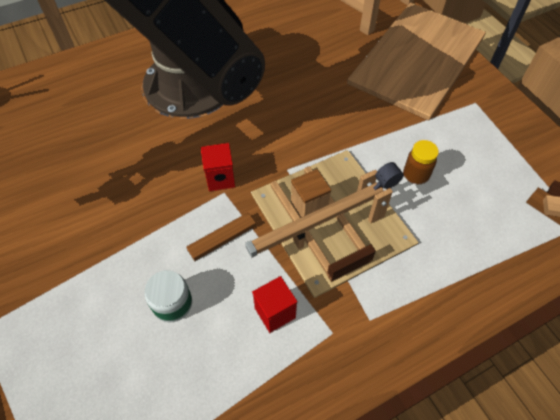

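View pics/top1.png

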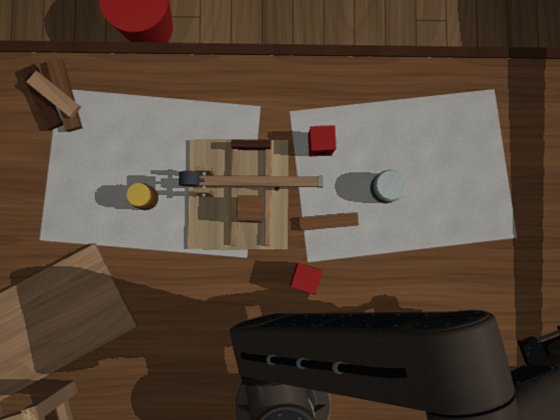

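The scene view shows the wooden nest box at (310,190) on the robot's side of the bar, whose steel cap is at (250,248). In the top view the box is at (250,208), the cap at (320,181), the batten at (328,221), the tin at (388,186) and the jar at (141,196). There are three box-like things: a wooden one, and red ones at top (322,140) and (306,278). Only the wooden one standing in the lane fits the description. I'll measure next and confirm it with a crop.

Run:
```python
from h import *
W=np.load('top1.npy');im=cv2.imread('pics/top1.png')
for n,u,v in [('cap',320,181),('arm',300,181),('arm',220,181),('box',250,208),('stop',250,144),('cw',190,178),('batten',328,221),('tin',388,186),('jar',141,196),('red1',322,140),('red2',306,278),('board',205,230),('railL',234,225),('railR',268,225)]:
    print(n,W[v,u].round(4))
# bay yaw/pose from board height pixels + arm
x,y,z=W[...,0],W[...,1],W[...,2]
def rect(n,r,z0,z1):
    m=np.zeros(z.shape,bool);m[r[1]:r[3],r[0]:r[2]]=1
    m&=(z>z0)&(z<z1);p=W[m][:,:2].astype(np.float32)
    print(n,m.sum(),p.min(0),p.max(0),cv2.minAreaRect(p*1000),W[m].mean(0).round(4))
rect('board',(180,132,295,255),.006,.018)
rect('arm',(205,168,330,194),.09,.106)
rect('box',(232,190,270,226),.095,.125)
rect('stop',(225,135,280,155),.055,.07)
rect('batten',(295,208,362,235),.014,.026)
rect('tin',(360,165,412,210),.075,.095)
rect('red1',(305,120,340,160),.03,.2)
s=cv2.imread('pics/scene1.png')[130:300,180:430]
cv2.imwrite('pics/crop1.png',cv2.resize(s,None,fx=3,fy=3,interpolation=cv2.INTER_CUBIC))
```

```text
cap [ 0.5845 -0.0923  0.0994]
arm [ 0.5843 -0.041   0.0986]
arm [0.582  0.1631 0.1046]
box [0.5139 0.0863 0.1012]
stop [0.6871 0.0893 0.0603]
cw [0.5827 0.2322 0.1522]
batten [ 0.4864 -0.121   0.0233]
tin [ 0.574  -0.2695  0.09  ]
jar [0.5442 0.366  0.0874]
red1 [ 0.6927 -0.0984  0.0924]
red2 [ 0.337  -0.0572  0.0879]
board [0.4609 0.2098 0.0143]
railL [0.474  0.1312 0.0283]
railR [0.4743 0.0404 0.0316]
board 7041 [ 0.39632532 -0.02974527] [0.7318529  0.28283668] ((565.6898193359375, 123.84062194824219), (333.7429504394531, 312.32562255859375), 1.0734469890594482) [0.5516 0.1278 0.0116]
arm 1240 [ 0.55152345 -0.10094255] [0.61592954 0.20312497] ((593.3338012695312, 51.74952697753906), (63.508201599121094, 303.8160705566406), 3.908839464187622) [0.585  0.0533 0.0981]
box 653 [0.48292673 0.05326881] [0.54728365 0.11936935] ((515.1556396484375, 86.31819152832031), (66.08588409423828, 64.30557250976562), 89.69482421875) [0.5147 0.0862 0.1053]
stop 301 [0.6797017  0.03369682] [0.70159876 0.13968492] ((690.6763305664062, 86.69359588623047), (21.852886199951172, 105.97016906738281), 0.08016055077314377) [0.6901 0.0875 0.0615]
batten 719 [ 0.46450374 -0.20344575] [ 0.5116217 -0.0430507] ((487.3101806640625, -123.72663116455078), (34.97896957397461, 160.26136779785156), 5.650207996368408) [ 0.4871 -0.1226  0.0195]
tin 712 [ 0.5389628 -0.3165292] [ 0.61810535 -0.23849295] ((578.5238037109375, -277.8272705078125), (77.81644439697266, 78.43596649169922), 5.041714668273926) [ 0.5789 -0.2778  0.0838]
red1 749 [ 0.66616386 -0.13533665] [ 0.73478985 -0.06712288] ((699.6716918945312, -101.35025024414062), (67.37698364257812, 66.66229248046875), 3.5898120403289795) [ 0.6957 -0.0997  0.0877]
```

View pics/crop1.png

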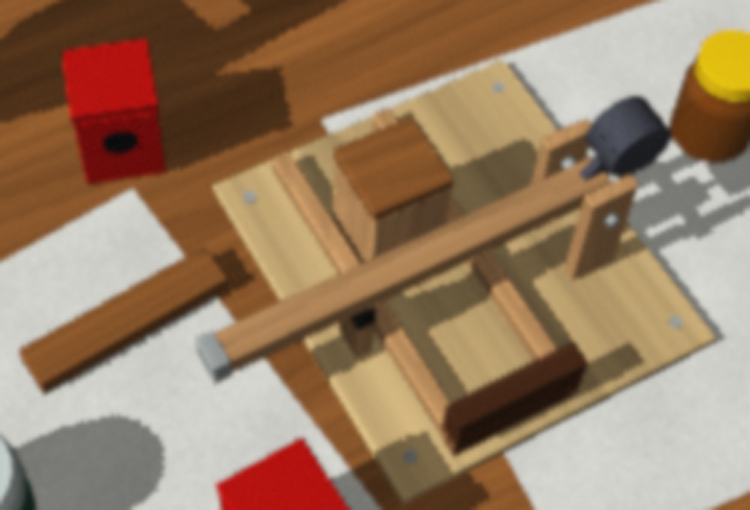

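The crop confirms it: the plain wooden box stands in the lane at about x 0.515, y 0.087, on the robot's side of the bar. Both red ones stand outside the bay. For the lift, closed fingers pitched 45° down and heading roughly +y go under the bar's free end, approaching along their own axis.

```bash
cat >> h.py <<'E'
from scipy.spatial.transform import Rotation as Ro
def rot(head,down):  # tool y along heading (deg from x), pitched down
    h,d=np.radians([head,down]);y=np.array([np.cos(h)*np.cos(d),np.sin(h)*np.cos(d),-np.sin(d)])
    x=np.array([np.sin(h),-np.cos(h),0]);return np.stack([x,y,np.cross(x,y)],1)
def rel(p,R=None):
    s=status.get_state();R0=Ro.from_euler('xyz',s['tcp_rot'],degrees=True).as_matrix()
    d=R0.T@(np.array(p)-s['tool_pos'])*100
    r=np.zeros(3) if R is None else Ro.from_matrix(R0.T@R).as_rotvec(degrees=True)
    print(d.round(2),r.round(2))
E
python3 - <<'E'
from h import *
R=rot(70,45);d=R[:,1];T=np.array([.58,-.073,.036])
print(d); 
for b in(.25,.12): print(T-b*d); rel(T-b*d,R)
E
```

```text
[ 0.24184476  0.66446302 -0.70710678]
[ 0.51953881 -0.23911576  0.2127767 ]
[-22.62   0.16  41.01] [ 41.96 -47.86  19.77]
[ 0.55097863 -0.15273556  0.12085281]
[-29.71   9.36  46.85] [ 41.96 -47.86  19.77]
```

Request:
carry_out([
  [[-5,-6,9,9,-10,4,0],[-22.6,-5,41,42,-47.9,19.8,0],[-22.6,-5,41,42,-47.9,19.8,0],[-22.6,-5,41,42,-47.9,19.8,0],[-22.6,-5,41,42,-47.9,19.8,0],[-22.6,-5,41,42,-47.9,19.8,0],[-22.6,-5,41,42,-47.9,19.8,0],[-22.6,-5,41,42,-47.9,19.8,0],[-22.6,-5,41,42,-47.9,19.8,0],[-22.6,-5,41,42,-47.9,19.8,0]],
])

```text
clock: 1.1
tool_pos: [0.5212, -0.2369, 0.2642]
tcp_rot: [-44.9, 0.0, -19.8]
force: [0.0, 0.1, -0.0]
grip_width: 0.0204
```

Run:
```python
from h import *
s=status.get_state();print({k:np.round(s[k],3) for k in('clock','joints','tool_pos','tcp_rot','grip_width')})
R=rot(70,45);d=R[:,1];T=np.array([.58,-.073,.036])
for b in(.25,.12,0): rel(T-b*d,R)
```

```text
{'clock': np.float64(1.1), 'joints': array([-48.627,  29.338,  92.265,  38.485,  85.439, -41.492]), 'tool_pos': array([ 0.521, -0.237,  0.264]), 'tcp_rot': array([-4.4930e+01,  2.4000e-02, -1.9841e+01]), 'grip_width': np.float64(0.02)}
[-0.07  3.44 -3.83] [-0.07  0.1  -0.13]
[-0.05 16.44 -3.84] [-0.07  0.1  -0.13]
[-2.000e-02  2.844e+01 -3.860e+00] [-0.07  0.1  -0.13]
```

Request:
carry_out([
  [[0,3.4,-3.8,0,0,0,0],[0,7.5,-3.9,0,0,0,0],[0,11.5,-3.9,0,0,0,0],[0,15,-3.9,0,0,0,0],[0,18,-3.9,0,0,0,0],[0,21,-3.9,0,0,0,0],[0,24,-3.9,0,0,0,0],[0,26.5,-3.9,0,0,0,0],[0,28.2,-3.9,0,0,0,0],[0,28.2,-3.9,0,0,0,0]],
])

```text
clock: 2.1
tool_pos: [0.578, -0.0767, 0.0363]
tcp_rot: [-45.0, 0.1, -19.9]
force: [-0.5, -0.8, -0.4]
grip_width: 0.0002
```

Run:
```python
from h import *
snap('scene','s2.png')
for p in [(.58,-.067,.07),(.58,-.045,.15),(.58,-.02,.21),(.58,.006,.259),(.58,.03,.285),(.58,.059,.303),(.58,.085,.31)]: rel(p)
```

```text
[-0.19 -1.56  3.07] [0. 0. 0.]
[-0.95 -5.75 10.19] [0. 0. 0.]
[-1.8  -8.33 16.1 ] [0. 0. 0.]
[ -2.69 -10.07  21.29] [0. 0. 0.]
[ -3.51 -10.31  24.73] [0. 0. 0.]
[-4.49 -9.65 27.93] [0. 0. 0.]
[-5.38 -8.42 30.15] [0. 0. 0.]
```

View pics/s2.png

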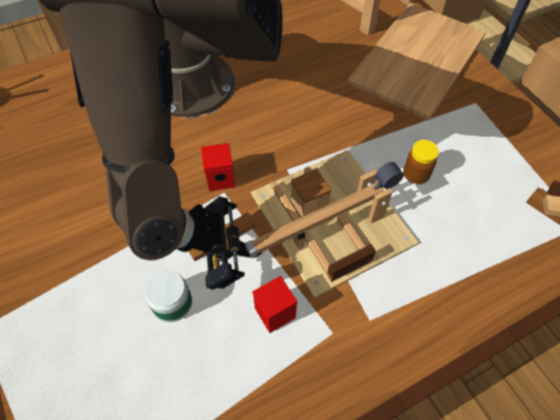

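The closed fingers now sit beneath the steel cap at about (252,248). The gripper is clear of the tin (168,295) and the red box (275,305), so I'm lifting.

Request:
carry_out([
  [[-0.1,-0.7,1.5,0,0,0,0],[-0.2,-1.6,3.1,0,0,0,0],[-0.4,-2.8,5,0,0,0,0],[-0.6,-3.9,7,0,0,0,0],[-0.8,-4.9,8.7,0,0,0,0],[-1,-5.8,10.2,0,0,0,0],[-1.2,-6.5,11.8,0,0,0,0],[-1.4,-7.2,13.3,0,0,0,0],[-1.6,-7.8,14.7,0,0,0,0],[-1.8,-8.3,16.1,0,0,0,0]],
])

```text
clock: 3.15
tool_pos: [0.58, -0.0203, 0.2119]
tcp_rot: [-45.0, -0.1, -20.0]
force: [0.1, 0.5, -0.8]
grip_width: 0.0006
```

Run:
```python
from h import *
print(status.get_state()['force'])
snap('scene','s3.png')
for p in [(.58,.006,.259),(.58,.03,.285),(.58,.059,.303),(.58,.085,.31),(.58,.105,.312)]: rel(p)
```

```text
[ 0.08271846  0.46724798 -0.84808447]
[-0.89 -1.53  4.88] [0. 0. 0.]
[-1.7  -1.77  8.32] [0. 0. 0.]
[-2.69 -1.12 11.52] [0. 0. 0.]
[-3.57  0.11 13.75] [0. 0. 0.]
[-4.25  1.3  15.22] [0. 0. 0.]
```

View pics/s3.png

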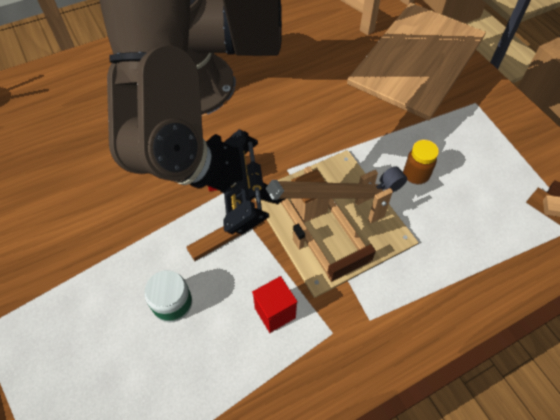

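The bar is rising on the fingers, with its cap now at (275,190) and a contact force of about 1 N. I'll continue past the balance point, then back away.

Request:
carry_out([
  [[-0.4,-0.8,2.2,0,0,0,0],[-0.9,-1.5,4.8,0,0,0,0],[-1.3,-1.7,6.7,0,0,0,0],[-1.7,-1.8,8.3,0,0,0,0],[-2.2,-1.5,10,0,0,0,0],[-2.7,-1.1,11.5,0,0,0,0],[-3.1,-0.5,12.7,0,0,0,0],[-3.6,0.1,13.8,0,0,0,0],[-3.6,0.1,13.8,0,0,0,0],[-3.6,0.1,13.8,0,0,0,0]],
])

```text
clock: 4.2
tool_pos: [0.5797, 0.0849, 0.3067]
tcp_rot: [-45.0, -0.0, -19.9]
force: [0.1, 0.1, 0.6]
grip_width: 0.0001
```

Request:
carry_out([
  [[0,-2,-2,0,0,0,0],[0,-5,-3,0,0,0,0],[0,-8,-4,0,0,0,0],[0,-10,-4,0,0,0,0],[0,-10,-4,0,0,0,0],[0,-10,-4,0,0,0,0],[0,-10,-4,0,0,0,0],[0,-10,-4,0,0,0,0]],
])

```text
clock: 5.0
tool_pos: [0.5459, -0.0077, 0.3488]
tcp_rot: [-45.0, 0.0, -19.9]
force: [-0.2, 0.6, -0.0]
grip_width: 0.0003
```

Run:
```python
from h import *
s=status.get_state();print({k:np.round(s[k],3) for k in('clock','force','tool_pos')})
i,W=snap('scene','s4.png')
R=rot(0,90); print(R)
for p in [(.40,.087,.25),(.43,.087,.25)]: rel(p,R)
```

```text
{'clock': np.float64(5.0), 'force': array([-0.2  ,  0.6  , -0.046]), 'tool_pos': array([ 0.546, -0.008,  0.349])}
[[ 0.000000e+00  6.123234e-17  1.000000e+00]
 [-1.000000e+00  0.000000e+00  0.000000e+00]
 [ 0.000000e+00 -1.000000e+00  6.123234e-17]]
[-16.95   9.78  -4.21] [-39.13  66.27 -27.47]
[-14.12  10.5   -3.49] [-39.13  66.27 -27.47]
```

View pics/s4.png

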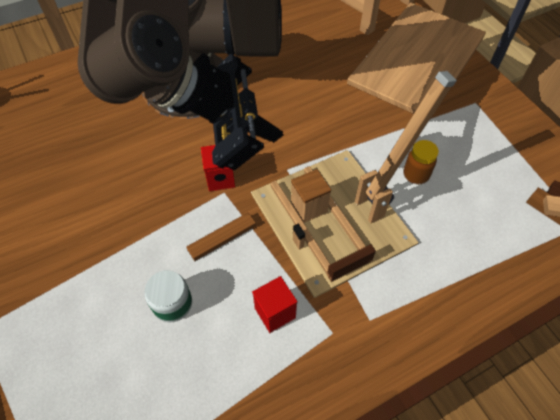

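The bar now stands raised with its cap at (445,80), leaning back past the hinge. Next I'll go to a point behind the nest box with the tool down and the jaws across the lane.

Request:
carry_out([
  [[-13.2,8,-3.2,-39.1,66.3,-27.5,3],[-13.2,8,-3.2,-39.1,66.3,-27.5,3],[-13.2,8,-3.2,-39.1,66.3,-27.5,3],[-13.2,8,-3.2,-39.1,66.3,-27.5,3],[-13.2,8,-3.2,-39.1,66.3,-27.5,3],[-13.2,8,-3.2,-39.1,66.3,-27.5,3],[-13.2,8,-3.2,-39.1,66.3,-27.5,3],[-13.2,8,-3.2,-39.1,66.3,-27.5,3],[-13.2,8,-3.2,-39.1,66.3,-27.5,3],[-13.2,8,-3.2,-39.1,66.3,-27.5,3]],
])

```text
clock: 6.05
tool_pos: [0.4333, 0.069, 0.2703]
tcp_rot: [-88.8, 0.7, -88.3]
force: [0.9, -0.3, -0.9]
grip_width: 0.0299
```

Run:
```python
from h import *
s=status.get_state();print({k:np.round(s[k],3) for k in('clock','joints','tool_pos','tcp_rot','grip_width')})
i,W=snap('top','t5.png');print(W[208,250])
z=W[...,2]
m=np.zeros(z.shape,bool);m[195:226,232:270]=1;m&=(z>.095)&(z<.125);p=W[m][:,:2];print(m.sum(),p.min(0),p.max(0))
i,W=snap('scene');z=W[...,2]
m=(z>.3)&(W[...,1]>.2);print('raised',m.sum(),W[m].mean(0),z[m].max())
for q in [(.445,.087,.18),(.445,.087,.05),(.606,.087,.05)]: rel(q,rot(0,90))
```

```text
{'clock': np.float64(6.05), 'joints': array([-3.20000e-02,  8.60300e+00,  1.10034e+02,  8.07000e-01,
        6.02150e+01,  8.78390e+01]), 'tool_pos': array([0.433, 0.069, 0.27 ]), 'tcp_rot': array([-88.828,   0.664, -88.257]), 'grip_width': np.float64(0.03)}
[0.51314264 0.08602883 0.10994992]
433 [0.50535698 0.05326771] [0.54711484 0.11935231]
raised 879 [0.59128087 0.28769613 0.34667848] 0.38467715954012033
[-1.58  9.03  0.95] [-1.18  1.93 -0.8 ]
[-1.4  22.03  0.68] [-1.18  1.93 -0.8 ]
[-0.85 22.35 16.77] [-1.18  1.93 -0.8 ]
```

Request:
carry_out([
  [[-1.5,4,0.8,-1.2,1.9,-0.8,3],[-1.5,9,0.8,-1.2,1.9,-0.8,3],[-1.5,9,0.8,-1.2,1.9,-0.8,3],[-1.5,9,0.8,-1.2,1.9,-0.8,3]],
])

```text
clock: 6.55
tool_pos: [0.4427, 0.0851, 0.1811]
tcp_rot: [-90.0, 0.1, -89.8]
force: [0.4, 0.4, 2.2]
grip_width: 0.0301
```

Run:
```python
from h import *
s=status.get_state();print({k:np.round(s[k],3) for k in('clock','tool_pos','tcp_rot','grip_width')})
for q in [(.445,.087,.05),(.606,.087,.05)]: rel(q,rot(0,90))
```

```text
{'clock': np.float64(6.55), 'tool_pos': array([0.443, 0.085, 0.181]), 'tcp_rot': array([-90.008,   0.101, -89.784]), 'grip_width': np.float64(0.03)}
[-0.17 13.11  0.23] [ 0.01  0.22 -0.1 ]
[-0.1  13.11 16.33] [ 0.01  0.22 -0.1 ]
```

Request:
carry_out([
  [[-0.2,4,0,0,0,0,3],[-0.2,8,0,0,0,0,3],[-0.2,11,0,0,0,0,3],[-0.2,13.1,0,0,0,0,3],[-0.2,13.1,0.7,0,0,0,3],[-0.2,13.1,1.5,0,0,0,3],[-0.2,13.1,2.2,0,0,0,3],[-0.2,13.1,2.8,0,0,0,3],[-0.2,13.1,3.3,0,0,0,3],[-0.2,13.1,3.8,0,0,0,3]],
])

```text
clock: 7.55
tool_pos: [0.4812, 0.0874, 0.0501]
tcp_rot: [-90.0, 0.1, -89.9]
force: [-2.1, 0.4, 1.6]
grip_width: 0.0298
```

Request:
carry_out([
  [[0,0,0.6,0,0,0,3],[0,0,1.3,0,0,0,3],[0,0,2.0,0,0,0,3],[0,0,2.7,0,0,0,3],[0,0,3.4,0,0,0,3],[0,0,4.1,0,0,0,3],[0,0,4.8,0,0,0,3],[0,0,5.5,0,0,0,3],[0,0,6.2,0,0,0,3],[0,0,7,0,0,0,3]],
])

```text
clock: 8.55
tool_pos: [0.5516, 0.0874, 0.0496]
tcp_rot: [-90.0, 0.1, -89.9]
force: [-1.3, -0.3, 0.0]
grip_width: 0.0298
```

Run:
```python
from h import *
s=status.get_state();print({k:np.round(s[k],3) for k in('clock','tool_pos','tcp_rot','force')})
i,W=snap('scene','s6.png')
rel((.606,.087,.05))
```

```text
{'clock': np.float64(8.55), 'tool_pos': array([0.552, 0.087, 0.05 ]), 'tcp_rot': array([-8.9952e+01,  5.0000e-02, -8.9927e+01]), 'force': array([-1.332, -0.272,  0.007])}
[ 0.04 -0.02  5.3 ] [0. 0. 0.]
```

View pics/s6.png

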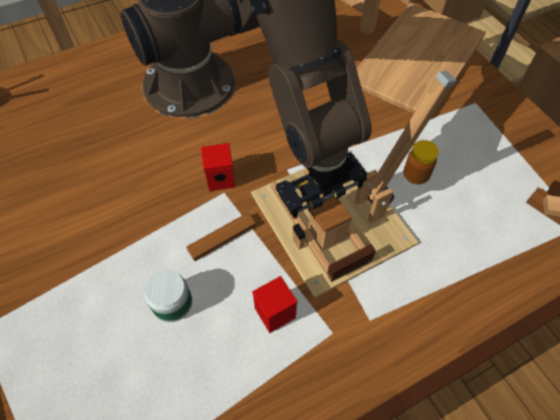

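The box is upright in the lane at about (335,225), being pushed, and the bar is still raised. I'll do the rest slowly, up to the stop.

Request:
carry_out([
  [[0,0,0.6,0,0,0,3],[0,0,1.2,0,0,0,3],[0,0,1.8,0,0,0,3],[0,0,2.4,0,0,0,3],[0,0,3.0,0,0,0,3],[0,0,3.5,0,0,0,3],[0,0,4.0,0,0,0,3],[0,0,4.4,0,0,0,3],[0,0,4.7,0,0,0,3],[0,0,5,0,0,0,3]],
])

```text
clock: 9.6
tool_pos: [0.6012, 0.0875, 0.0497]
tcp_rot: [-90.0, 0.1, -89.9]
force: [-0.9, -0.4, -0.8]
grip_width: 0.0301
```

Request:
carry_out([
  [[0,0,0.1,0,0,0,3],[0,0,0.2,0,0,0,3],[0,0,0.3,0,0,0,3]],
])

```text
clock: 9.9
tool_pos: [0.604, 0.0875, 0.0497]
tcp_rot: [-90.0, 0.0, -89.9]
force: [-1.4, -0.4, -0.8]
grip_width: 0.0303
```

No contact with the stop yet, so I'll creep on until the force rises.

Request:
carry_out([
  [[0,0,0.1,0,0,0,3],[0,0,0.2,0,0,0,3],[0,0,0.3,0,0,0,3]],
])

```text
clock: 10.2
tool_pos: [0.6047, 0.0876, 0.0498]
tcp_rot: [-90.3, 0.1, -89.9]
force: [-18.8, 1.0, 11.7]
grip_width: 0.0301
```

Request:
carry_out([
  [[0,0,0.1,0,0,0,3],[0,0,0.2,0,0,0,3]],
])

```text
clock: 10.4
tool_pos: [0.6045, 0.0876, 0.0498]
tcp_rot: [-90.5, 0.0, -89.9]
force: [-30.5, -1.2, 20.3]
grip_width: 0.0301
```

The force rose to 30 N with no further travel, so the box is against the stop. I'll back straight off, then rise.

Request:
carry_out([
  [[0,0,-0.5,0,0,0,3],[0,0,-1.5,0,0,0,3],[0,0,-5,0,0,0,3],[0,0,-9,0,0,0,3],[0,0,-13,0,0,0,3],[0,0,-16,0,0,0,3],[0,-4,-17,0,0,0,3],[0,-9,-17,0,0,0,3],[0,-14,-17,0,0,0,3],[0,-18,-17,0,0,0,3]],
])

```text
clock: 11.4
tool_pos: [0.4388, 0.0871, 0.2325]
tcp_rot: [-89.8, 0.1, -89.9]
force: [-0.4, -0.4, -0.1]
grip_width: 0.0303
```

Run:
```python
from h import *
s=status.get_state();print({k:np.round(s[k],3) for k in('clock','tool_pos','force')})
i,W=snap('scene','s7.png');z=W[...,2]
m=(z>.3)&(W[...,1]>.25);print('raised',m.sum(),z[m].max())
i,W=snap('top','t7.png');z=W[...,2]
for n,c,z0,z1 in[('box',(.648,.087),.1,.125),('stop',(.69,.087),.055,.07),('tin',(.579,-.278),.075,.095),('jar',(.544,.366),.08,.125),('batten',(.487,-.124),.014,.026)]:
    r=.06 if n!='batten' else .09
    m=(abs(W[...,0]-c[0])<(r if n!='batten' else .035))&(abs(W[...,1]-c[1])<r)&(z>z0)&(z<z1)
    p=W[m];print(n,m.sum(),p.min(0).round(4),p.max(0).round(4),p.mean(0).round(4))
```

```text
{'clock': np.float64(11.4), 'tool_pos': array([0.439, 0.087, 0.233]), 'force': array([-0.428, -0.372, -0.117])}
raised 879 0.38409816738993213
box 606 [0.6162 0.054  0.1   ] [0.6808 0.1185 0.1146] [0.648  0.0863 0.1057]
stop 219 [0.6801 0.0337 0.0552] [0.7015 0.1397 0.0693] [0.6923 0.0875 0.061 ]
tin 707 [ 0.539  -0.3201  0.075 ] [ 0.6171 -0.24    0.0948] [ 0.5787 -0.2781  0.0839]
jar 447 [0.5199 0.3417 0.0808] [0.577  0.4012 0.1034] [0.5485 0.3705 0.0941]
batten 716 [ 0.4646 -0.2033  0.0141] [ 0.5115 -0.043   0.0259] [ 0.4872 -0.1236  0.0196]
```

View pics/s7.png

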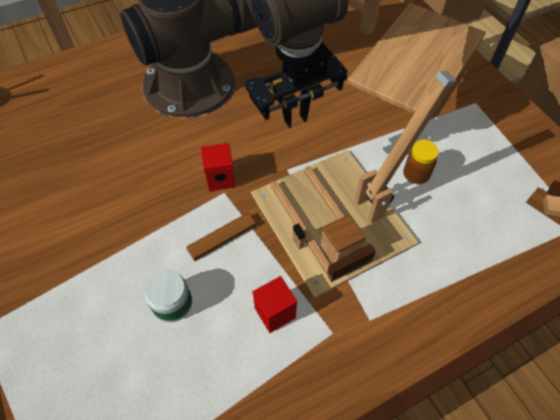

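The box sits flush against the stop at (345,245), the bar is raised with its cap at (445,78), the bystanders are unmoved, and the gripper is clear. I'm handing in.

```bash
python3 -c "
from rig import finish_job
print(finish_job())"
```

```text
the job is handed in; nothing more can be done
None
```

I raised the counterweighted arm, pushed the nest box home, and handed the job in at about 11.5 s. No verdict is reported.

- **Arm:** closed fingers under its free end pushed it past the balance point at about 1 N, and it swung up by itself. The last check put its top at z 0.384 m, which fits the 1.9 rad stop.
- **Nest box:** I pushed it low along the lane, sliding on the board. Against the stop the force rose to about 30 N with no further travel. Its measured centre is x 0.648, y 0.086, with the stop face at about x 0.680, so it sits 32 mm short of the stop face, as it should. It stands upright.
- **Bystanders:** the tin and batten measure within 1 mm of where they started. The jar I checked only by comparing pictures, and it looks unmoved.
- **Gripper:** it was clear of everything at hand-in.

No check failed or disagreed.

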